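Release the key tray on the foyer credenza

ROBOT

A 6-joint arm with a two-finger parallel gripper is mounted at the origin on the work surface. World frame = base frame: x ahead of the robot, y to its left, z up, the work surface at z = 0. Lengths are in m, angles in degrees, forces in N, time in s.
With the tool pointing down it reaches from about 0.3 to 0.75 m from the base axis. Payload 8.5 kg.
Tool frame: the origin (TCP) lies at the very end of the fingers, on their centre line; the grasp point (between the pads) lies 19 mm behind it (env.pinch_z is the distance from the TCP to the grasp point, in m); z points along the fingers, y is the line along which they close (so a half turn about z gives the same grasp; the last joint's range is limited). The gripper opens to 85 mm and grips with 20 to 120 N. Pads are 22 mm wide; open, the fingers measure 114 mm over their backs; the gripper's body (76 mm by 85 mm) begins 54 mm behind the grasp point. The pads swing forward as they close: fully open they stand 13 mm farther back than shut.
Start: joints at [-77.366, 21.807, 74.336, -0, 83.858, -12.336], TCP at [0.232, -0.499, 0.231] pointing down, gripper open.
Joint ranges: [-178.18, 178.18], [-50.72, 133.34], [12.68, 142.11], [-81.47, 261.47], [9.98, 163.14], [-165.26, 165.26]. Speed limits (degrees/s): [136.94, 136.94, 180, 180, 180, 180].

INTERFACE

Orientations are given as a 3x3 rotation matrix whose columns are the frame's x, y, z axes.
In Python, from rig import env, viewer gives the robot as it stands.
- The arm moves only by the tool drive_tool, never from a script. Its argument "series" is a list of rows, each a list of 3 entries, a list of its own where there are three numbers: the shift along the tool's x, y, z in m, then the turn about the tool's z in degrees, then the finger opening in m, from 0 to 0.0854. A call has 1 to 20 rows; each row is the pose to reach, as a shift and turn from the pose commanded when the call began, along the tool's axes at that moment; what a row does not reach only later rows make up. A row lasts 1/10 s, in which the tool goes at most 50 mm and 8.59 degrees, less where a joint would pass 70% of its speed; a pose out of reach is approached as far as the arm can. A call with a gripper value outside its range is refused whole. The fingers move at their own pace and stop on an object; "newtons" is the grip in N (left out, the last holds). Time passes only in rows, so rows that repeat a pose let the fingers close. It gives the time, the measured TCP pose, the force, the opening and the grip force at its end, in the units of the state.
- env.observe(): the state, without advancing time (a new reading comes with each control period).
- viewer.get_image(name): name is "side" or "top"; returns a dict with "img" (420x560x3 uint8, red, green, blue), "depth" (420x560 float32, m along the optical axis (not along the pixel's ray), 0 where there is no reading), "camera_matrix" (3x3 intrinsics, pixels), "distortion" ([k1, k2, p1, p2, k3] as OpenCV has them; the pictures are not rectified), "rvec" (rotation vector, rad) and "tvec" (3), from world to camera coordinates, as OpenCV has them. Camera axes: x right, y down, z forward; pixel columns grow to the right and rows downward; lengths in m; the calibration is good to about 2 mm. A picture is of the moment at which its call begins.
- env.close_job(): hands the job in; it is judged then, once.
The state is a dict: "time_s": time; "q": joint angles; "qvel": joint speeds; "joint_efforts": joint torques, N m; "position": TCP position; "tool_rot": TCP orientation; "ft_force": force on the tool from outside, world axes, zero at the start; "wrist_torque": the same for the moment, N m; "grip_width": finger opening in m; "gripper_force": force on a finger pad.
Only numpy, scipy, OpenCV 4.12 (cv2) and the standard library are available. Lean on these libraries where they do the work, as an engineer would, in place of code of your own. Each camera call takes 0.05 s, during which the arm holds its last target. There are 200 camera calls.

TASK

The tray with the steel key has locked itself inside its clear box. Take the wooden dowel from its stand, push it down through the hole in the top of the box that holds the key until the latch lets go and the tray springs out, then put the dowel in the white cup, foot down, and let it go. Leave the box with the sunglasses shut and the cup standing.

Things in the scene. Friction and masses are not known exactly. Their poses are not given: they have to be found in the camera images.
- dowel: Beech dowel, top 20 mm painted red, 12 mm in diameter, 160 mm long, 15 g. Starts upright and loose in a dark wooden stand (70 x 70 x 45 mm high), in a hole 14.5 mm wide and 35 mm deep: foot 10 mm, top 170 mm above the table. Origin: centre of its foot; z runs up along it. Its foot must go 33 mm or more below the box's top and nearly to the floor of the cup: hold it 110 to 130 mm above the foot.
- key_box: The clear acrylic box with the steel key (60 mm long) in its dark-lined tray, fixed to the table: 150 mm along its x, 170 mm along its y, 85 mm high. Origin: centre of its underside. A twin box of the same make and size stands beside it, holding blue sunglasses; which is on which side varies. The hole is near the -x edge of the top; the aluminium tray springs out towards +x.
- key_hole (a point): Centre of the hole in the key box's top, level with the top surface (85 mm above the table), 48 mm from the box's centre towards its -x side. The hole is square, 30 x 30 mm, sides along the box's x and y, framed in black, through a 6 mm thick top. 25 mm below the top surface (60 mm above the table) and centred under the hole lies the latch's orange plate, 36 x 36 mm. Axes as the box's.
- key_latch (a joint): Spring latch of the key box: 0 at rest, grows in m as the orange plate is pushed straight down, stop at 0.014. It takes 3 N to start and 6.5 N at the stop; the tray is let go at about 0.008. It springs back up when freed.
- key_tray (a joint): Tray of the key box: 0 when shut and latched, grows in m as it springs out towards the box's +x, stop at 0.060. Once let go it slides out by itself within about a second and stays out.
- shades_tray (a joint): Tray of the twin box with the sunglasses, with the same kind of latch: 0 when shut. It must stay shut.
- cup: White ceramic cup without handle, standing loose on the table, 350 g: 80 mm across the rim, 90 mm high, walls 4 mm, floor 5 mm thick, narrower at the bottom. Origin: centre of its underside. A dowel let go in it leans on its rim.
Mind the look-alikes: they are no part of the job. Leave any purple look-alike of the key_box alone.

How it is judged (in metres and radians):
On the way:
1. the dowel, through the hole of the key box, has pushed the latch down far enough to let the tray go (value of joint key_latch above 0.007 m and contact force between dowel and key_box above 1 N and horizontal distance between dowel and key_hole below 0.02 m), for 0.05 s.
At the end, for the whole second after the job is handed in: The key tray stands out by more than 45 mm, the sunglasses tray is shut (less than 10 mm out), the cup stands within 10 degrees of upright, and the dowel rests in it released and still, its foot within 40 mm of the cup's axis and less than 30 mm above its underside (value of joint key_tray above 0.045 m and value of joint shades_tray below 0.01 m and horizontal distance between dowel and cup below 0.04 m and z of dowel in the frame of cup between 0 and 0.03 m and angle between cup's own z axis and vertical below 0.17 rad and linear speed of each of dowel, cup below 0.03 m/s); the robot touches nothing.
It fails at once if the sunglasses tray is released (value of joint shades_tray above 0.015 m).
It fails at once if the cup is knocked over (angle between cup's own z axis and vertical above 0.6 rad).
It also fails if it takes over 48 s, if anything falls off the work surface, if the arm or the gripper's body presses on something with over 40 N, if the wrist force passes 120 N, or if a joint passes its speed limit or range.

## Working session

There is one attempt and no reset: what is moved stays moved. The work goes in short steps, Python scripts to look and compute and a tool call to move; the robot and the scene stay as the last step left them, time stands still between calls to the robot, and variables do not carry over. Pictures are saved under pics/ and viewed, at most 10 in all, crops included, and the job is handed in when it is done.

Besides the shell and the picture viewer there is one more tool, called after "Request:" by a JSON object that holds its "op" and its "data", one argument or row to a line. drive_tool: Moves the arm, as the interface text tells. Its arguments: {"type":"object","properties":{"series":{"type":"array"},"newtons":{"type":"number"}},"required":["series"]}

```bash
mkdir -p pics
cat > h.py <<'E'
import numpy as np,cv2
from rig import env,viewer
def get(n):
    d=viewer.get_image(n); d['R']=cv2.Rodrigues(np.array(d['rvec'],float))[0]; d['t']=np.array(d['tvec'],float).ravel(); return d
def ray(d,uv):
    p=cv2.undistortPoints(np.array(uv,float).reshape(-1,1,2),np.array(d['camera_matrix']),np.array(d['distortion'])).reshape(-1,2)
    r=np.c_[p,np.ones(len(p))]@d['R']; return -d['R'].T@d['t'],r
def plane(d,uv,z):
    c,r=ray(d,uv); return c+r*((z-c[2])/r[:,2])[:,None]
def proj(d,P):
    return cv2.projectPoints(np.array(P,float).reshape(-1,1,3),d['R'],d['t'],np.array(d['camera_matrix']),np.array(d['distortion']))[0].reshape(-1,2)
def save(d,name,crop=None,s=1):
    im=d['img'][:,:,::-1]
    if crop: a,b,c,e=crop; im=im[b:e,a:c]
    cv2.imwrite('pics/'+name,cv2.resize(im,None,fx=s,fy=s))
E
python3 - <<'E'
from h import *
for n in('top','side'):
    d=get(n);save(d,n+'0.png',None,1.42);c,_=ray(d,[[280,210]]);print(n,c)
s=env.observe();print(s['position'],s['tool_rot'],s['time_s'])
E
```

```text
top [ 2.32635665e-01 -9.37089764e-04  1.29605586e+00]
side [-0.0128884  -0.96967017  0.90152341]
[ 0.2321123  -0.49832962  0.23076639] [[ 9.06512173e-01  4.22179579e-01 -2.86841307e-04]
 [ 4.22179577e-01 -9.06511285e-01  1.30209748e-03]
 [ 2.89694084e-04 -1.30146576e-03 -9.99999111e-01]] 0.1
```

View pics/top0.png

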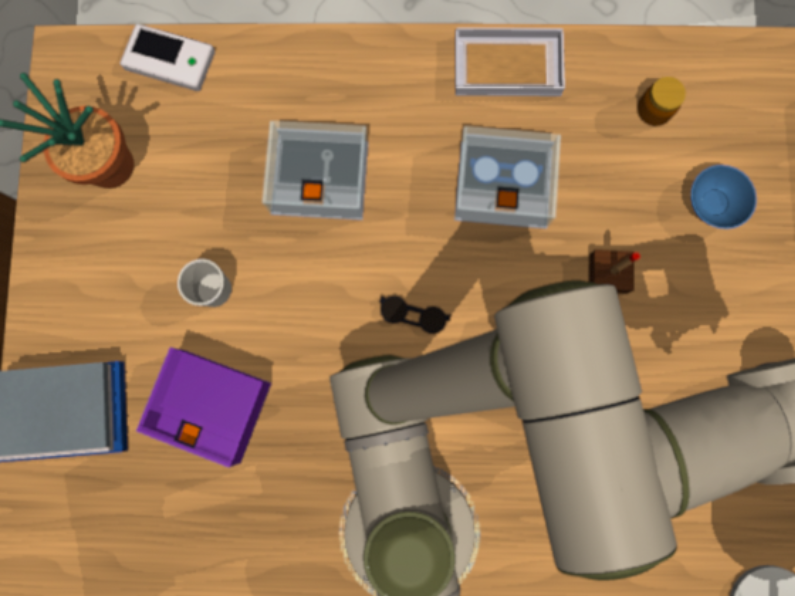

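View pics/side0.png

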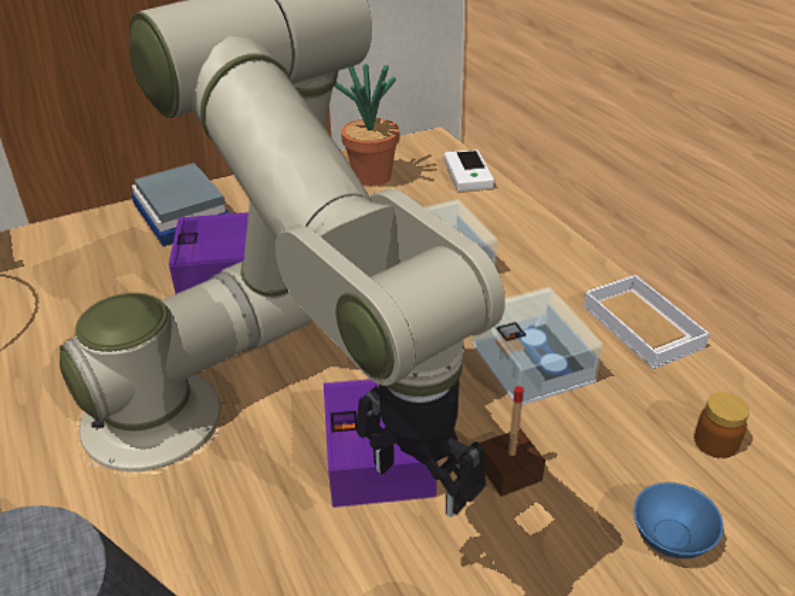

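Candidates (top view, 795×596 scale):
- Box: clear with key (315,170), clear with sunglasses (508,175), purple (205,405), and a second purple one under the arm. I choose (315,170).
- Cup: white (203,282) or blue bowl (722,195). I choose the white one.
- Dowel: red top at (635,257), in the dark stand at (612,270).

I'll check these in a close crop and measure.

Run:
```python
from h import *
d=get('top');s=get('side')
save(d,'c1.png',(120,75,270,225),4)
def blobs(d,m,k=15):
    n,l,st,c=cv2.connectedComponentsWithStats(m.astype(np.uint8))
    return [(c[i].round(1),st[i].tolist()) for i in range(1,n) if st[i][4]>k]
for n,x in(('top',d),('side',s)):
    h=cv2.cvtColor(x['img'],cv2.COLOR_RGB2HSV);H,S,V=[h[...,i].astype(int) for i in range(3)]
    red=((H<4)|(H>176))&(S>200)&(V>110); print(n,'red',blobs(x,red,8))
    org=(H>=5)&(H<15)&(S>220)&(V>90); 
    b=blobs(x,org,20);print(n,'org',b)
    if n=='top':
        for c,st in b: print(c,plane(x,[c],.06)[0].round(4))
        wh=(S<40)&(V>90); m=np.zeros_like(wh);m[170:225,110:175]=wh[170:225,110:175]
        b=blobs(x,m,50);print('cup',b)
        ds=d['depth'];print('depth cup rim region',ds[180:218:6,120:168:6].round(3))
        dk=(V<75)&(S>80);m=np.zeros_like(dk);m[170:212,405:455]=dk[170:212,405:455];print('stand',blobs(x,m,50))
print(d['depth'][85:155:7,182:264:7].round(3))
```

```text
top red [(array([447.1, 180.2]), [445, 179, 5, 4, 16])]
top org [(array([219.5, 134.3]), [214, 129, 12, 11, 119]), (array([356.7, 139.7]), [351, 135, 12, 10, 109]), (array([133.3, 305.1]), [127, 299, 13, 14, 122])]
[219.5 134.3] [0.5918 0.1769 0.06  ]
[356.7 139.7] [ 0.5799 -0.1677  0.06  ]
[133.3 305.1] [0.1661 0.3738 0.06  ]
cup [(array([143.2, 199.1]), [126, 183, 36, 32, 834])]
depth cup rim region [[1.329 1.333 1.325 1.328 1.325 1.328 1.326 1.323]
 [1.324 1.325 1.233 1.248 1.257 1.235 1.319 1.323]
 [1.32  1.231 1.251 1.284 1.301 1.312 1.229 1.325]
 [1.326 1.232 1.264 0.    0.    1.316 1.231 1.32 ]
 [1.317 1.225 1.261 1.302 1.313 1.313 1.228 1.304]
 [1.311 1.313 1.223 1.277 1.314 1.223 1.269 1.313]
 [1.315 1.317 1.316 1.311 1.31  1.309 1.311 1.313]]
stand [(array([429.3, 192.2]), [405, 177, 41, 30, 678])]
side red [(array([365.1, 274.1]), [363, 273, 5, 4, 15])]
side org []
[[1.367 1.357 1.271 1.363 1.364 1.361 1.36  1.358 1.359 1.36  1.364 1.357]
 [1.359 1.363 1.269 1.267 1.27  1.269 1.266 1.271 1.269 1.27  1.266 1.358]
 [1.356 1.267 1.265 1.266 1.265 1.268 1.266 1.263 1.267 1.265 1.271 1.342]
 [1.353 1.266 1.267 1.262 1.265 1.259 1.262 1.262 1.268 1.264 1.262 1.349]
 [1.346 1.263 1.259 1.257 1.265 1.258 1.264 1.267 1.263 1.263 1.261 1.34 ]
 [1.347 1.262 1.259 1.262 1.259 1.256 1.261 1.258 1.257 1.259 1.26  1.346]
 [1.347 1.259 1.26  1.255 1.255 1.254 1.256 1.253 1.251 1.255 1.253 1.344]
 [1.34  1.25  1.255 1.256 1.249 1.28  1.279 1.25  1.255 1.25  1.249 1.338]
 [1.337 1.25  1.249 1.254 1.252 1.255 1.251 1.249 1.25  1.25  1.247 1.333]
 [1.34  1.304 1.307 1.301 1.3   1.288 1.29  1.286 1.277 1.275 1.276 1.331]]
```

View pics/c1.png

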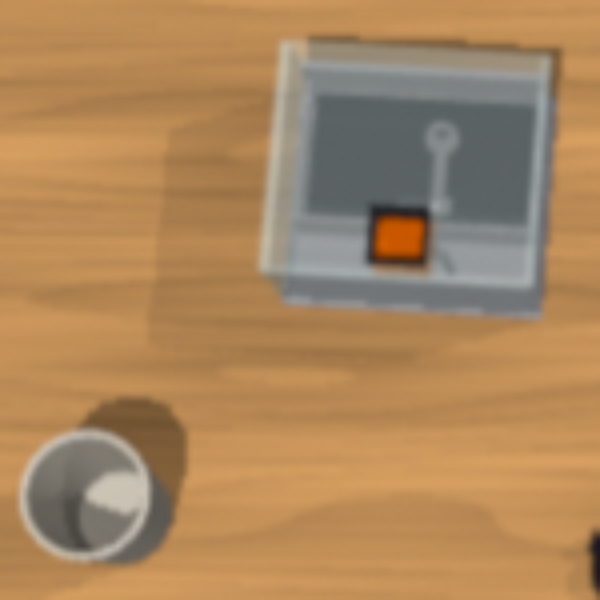

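The crop shows the box with the key. Its black-framed hole is at about (219.7,134.0) in the top image, and the cup rim centre is at about (141.3,198.7).

Run:
```python
from h import *
d=get('top');s=get('side')
print('hole',plane(d,[[219.6,134.05]],.085),'org@.082',plane(d,[[219.5,134.3]],.082))
k=plane(d,np.array([[262,272],[535,287],[282,40],[552,55]])/4+[120,75],.085);print('corners',k.round(4),k.mean(0))
# cup rim by depth
def cloud(d):
    v,u=np.mgrid[0:420,0:560];c,r=ray(d,np.c_[u.ravel(),v.ravel()])
    return (c+r*d['depth'].ravel()[:,None]).reshape(420,560,3)
P=cloud(d);sub=P[175:225,118:170]
m=((sub[...,2]>.078)&(sub[...,2]<.105)).astype(np.uint8)
c=max(cv2.findContours(m,cv2.RETR_EXTERNAL,cv2.CHAIN_APPROX_NONE)[0],key=len)
(e,ax,a)=cv2.fitEllipse(c);uv=[e[0]+118,e[1]+175];print('cup',uv,ax,plane(d,[uv],.09))
print('cup crop', plane(d,[[86/4+120,495/4+75]],.09))
# dowel: red
c1,r1=ray(d,[[447.1,180.2]]);c2,r2=ray(s,[[365.1,274.1]])
A=np.c_[r1[0],-r2[0]];t=np.linalg.lstsq(A,c2-c1,rcond=None)[0];p=c1+t[0]*r1[0];q=c2+t[1]*r2[0];print('red',p,q)
# stand in side depth/top depth
for n,x in(('top',d),('side',s)):
    Q=cloud(x);b=(abs(Q[...,0]-p[0])<.07)&(abs(Q[...,1]-p[1])<.07)
    m=b&(abs(Q[...,2]-.045)<.006);X=Q[m][:,:2].astype(np.float32);print(n,m.sum(),cv2.minAreaRect(X), X.mean(0))
    for z in(.07,.09,.11,.13,.15): 
        w=b&(abs(Q[...,2]-z)<.01);print(z,w.sum(),np.median(Q[w],0) if w.any() else 0)
save(s,'c2.png',(300,250,430,365),4)
st=env.observe();print(st['q'])
```

```text
hole [[0.58517104 0.17307112 0.085     ]] org@.082 [[0.58540396 0.17373143 0.082     ]]
corners [[0.562  0.2568 0.085 ]
 [0.5534 0.088  0.085 ]
 [0.7124 0.2504 0.085 ]
 [0.7028 0.0803 0.085 ]] [0.63263615 0.16887195 0.085     ]
cup [141.06526947021484, 198.0506076812744] (31.625213623046875, 32.45345687866211) [[0.42290492 0.3587817  0.09      ]]
cup crop [[0.42119838 0.35762814 0.09      ]]
red [ 0.45685685 -0.35587182  0.16901247] [ 0.45895042 -0.35668159  0.169684  ]
top 640 ((0.45808932185173035, -0.356998085975647), (0.07235376536846161, 0.06953534483909607), 87.22530364990234) [ 0.45822406 -0.35515034]
0.07 15 [ 0.45531681 -0.35317649  0.06987723]
0.09 13 [ 0.45540609 -0.35315469  0.09055005]
0.11 16 [ 0.45577992 -0.35276397  0.11014937]
0.13 17 [ 0.45593688 -0.35293218  0.13203809]
0.15 12 [ 0.45454178 -0.3538614   0.15043486]
side 868 ((0.45859089493751526, -0.35777750611305237), (0.07463681697845459, 0.0721176341176033), 86.35646057128906) [ 0.4565577  -0.36132786]
0.07 35 [ 0.4556001  -0.36056772  0.0704872 ]
0.09 33 [ 0.45649719 -0.36042368  0.09051391]
0.11 41 [ 0.45666991 -0.3609626   0.10983357]
0.13 41 [ 0.45656259 -0.36148528  0.12815789]
0.15 49 [ 0.45618064 -0.36056703  0.14969555]
[-7.73655661e+01  2.18182365e+01  7.43504272e+01 -1.04806096e-03
  8.38583700e+01 -1.23363654e+01]
```

View pics/c2.png

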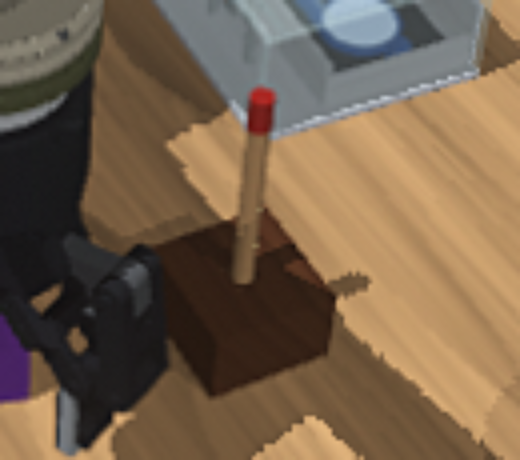

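The crop shows the dowel upright in its stand, red top at about (365,274). Its measured position is (0.457, -0.357). I'm moving above it.

Request:
{"op": "drive_tool", "data": {
  "series": [
    [[0.02, -0.003, 0], 0, 0.085],
    [[0.05, -0.006, 0], 0, 0.085],
    [[0.085, -0.011, 0], 0, 0.085],
    [[0.12, -0.015, 0], 0, 0.085],
    [[0.155, -0.019, 0], 0, 0.085],
    [[0.19, -0.024, 0], 0, 0.085],
    [[0.22, -0.028, 0], 0, 0.085],
    [[0.245, -0.031, 0], 0, 0.085],
    [[0.26, -0.033, 0], 0, 0.085],
    [[0.2635, -0.033, 0], 0, 0.085],
    [[0.2635, -0.033, 0], 0, 0.085],
    [[0.2635, -0.033, 0], 0, 0.085]
  ],
  "newtons": 40
}}

```text
time_s: 1.5
position: [0.4563, -0.3581, 0.2313]
tool_rot: [[0.907, 0.421, -0.0], [0.421, -0.907, -0.0], [-0.0, -0.0, -1.0]]
ft_force: [0.4, -0.1, -0.2]
grip_width: 0.0851
gripper_force: 0.0
```

Request:
{"op": "drive_tool", "data": {
  "series": [
    [[0, 0, 0.01], 0, 0.085],
    [[0, 0, 0.03], 0, 0.085],
    [[0, 0, 0.05], 0, 0.085],
    [[0, 0, 0.07], 0, 0.085],
    [[0, 0, 0.09], 0, 0.085],
    [[0, 0, 0.11], 0, 0.085],
    [[0, 0, 0.12], 0, 0.085],
    [[0, 0, 0.12], 0, 0.085],
    [[0, 0, 0.12], 0, 0.04],
    [[0, 0, 0.12], 0, 0.025],
    [[0, 0, 0.12], 0, 0.015],
    [[0, 0, 0.12], 0, 0],
    [[0, 0, 0.12], 0, 0],
    [[0, 0, 0.12], 0, 0],
    [[0, 0, 0.12], 0, 0],
    [[0, 0, 0.12], 0, 0],
    [[0, 0, 0.12], 0, 0],
    [[0, 0, 0.12], 0, 0]
  ],
  "newtons": 40
}}

```text
time_s: 3.3
position: [0.4572, -0.3575, 0.1117]
tool_rot: [[0.907, 0.422, 0.0], [0.422, -0.907, -0.0], [0.0, 0.001, -1.0]]
ft_force: [-0.6, 0.0, 4.9]
grip_width: 0.0103
gripper_force: 39.1
```

Request:
{"op": "drive_tool", "data": {
  "series": [
    [[0, 0, -0.005], 0, 0],
    [[0, 0, -0.02], 0, 0],
    [[0, 0, -0.04], 0, 0],
    [[0, 0, -0.06], 0, 0],
    [[0, 0, -0.08], 0, 0],
    [[0, 0, -0.1], 0, 0],
    [[0, 0, -0.12], 0, 0],
    [[0, 0, -0.14], 0, 0],
    [[0, 0, -0.15], 0, 0],
    [[0, 0, -0.15], 0, 0]
  ]
}}

```text
time_s: 4.3
position: [0.4573, -0.3577, 0.2623]
tool_rot: [[0.907, 0.422, 0.001], [0.422, -0.907, -0.002], [0.001, 0.002, -1.0]]
ft_force: [0.1, -0.5, 0.1]
grip_width: 0.0102
gripper_force: 39.0
```

Run:
```python
from h import *
s=get('side');o=env.observe();g=np.array(o['position']);c=proj(s,[g])[0].astype(int);print(o['position'],o['grip_width'],c)
save(s,'g1.png',(max(c[0]-70,0),max(c[1]-60,0),c[0]+70,c[1]+90),4)
```

```text
[ 0.45706406 -0.35742128  0.26104613] 0.009993813254788082 [368 238]
```

View pics/g1.png

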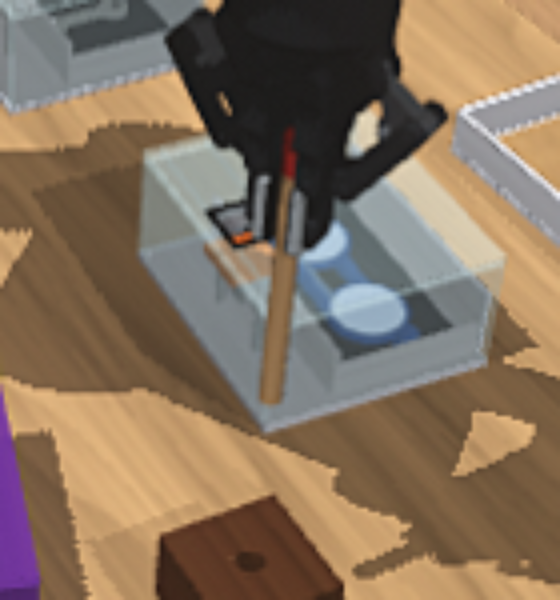

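The dowel hangs in the grip, foot at about (366,278) in the side image. Next I carry it above the key hole and measure the foot there.

Request:
{"op": "drive_tool", "data": {
  "series": [
    [[0.005, -0.006, 0], 0, 0],
    [[0.015, -0.019, 0], 0, 0],
    [[0.03, -0.038, 0], 0, 0],
    [[0.05, -0.063, 0], 0, 0],
    [[0.072, -0.09, 0], 0, 0],
    [[0.095, -0.119, 0], 0, 0],
    [[0.118, -0.148, 0], 0, 0],
    [[0.141, -0.177, 0], 0, 0],
    [[0.164, -0.206, 0], 0, 0],
    [[0.187, -0.235, 0], 0, 0],
    [[0.21, -0.264, 0], 0, 0],
    [[0.233, -0.293, 0], 0, 0],
    [[0.256, -0.322, 0], 0, 0],
    [[0.279, -0.351, 0], 0, 0],
    [[0.3, -0.377, 0], 0, 0],
    [[0.318, -0.4, 0], 0, 0],
    [[0.331, -0.416, 0], 0, 0],
    [[0.338, -0.425, 0], 0, 0],
    [[0.34, -0.427, 0], 0, 0],
    [[0.34, -0.427, 0], 0, 0]
  ]
}}

```text
time_s: 6.35
position: [0.5848, 0.1732, 0.2611]
tool_rot: [[0.906, 0.422, -0.001], [0.422, -0.906, -0.0], [-0.001, -0.0, -1.0]]
ft_force: [0.1, 0.4, 0.6]
grip_width: 0.01
gripper_force: 39.0
```

Run:
```python
from h import *
o=env.observe();g=np.array(o['position']);print(g,o['q'])
f=g+[0,0,-.101]
ims=[]
for n in('side','top'):
    x=get(n);a=proj(x,[f])[0];h=proj(x,[[.585,.173,.085]])[0];print(n,'foot pred',a,'hole',h)
    c=a.astype(int);im=x['img'][c[1]-50:c[1]+50,c[0]-50:c[0]+50,::-1];print(c-50);ims.append(cv2.resize(im,(400,400)))
cv2.imwrite('pics/f1.png',np.hstack(ims))
```

```text
[0.58476762 0.17319934 0.26109148] [ 5.39426565e+00  2.70449113e+01  6.08228609e+01 -9.11173859e-03
  9.21639379e+01  7.04104680e+01]
side foot pred [295.65585053 140.30460363] hole [295.71084176 163.80645394]
[245  90]
top foot pred [215.19145531 125.09371062] hole [219.62665441 134.11716602]
[165  75]
```

View pics/f1.png

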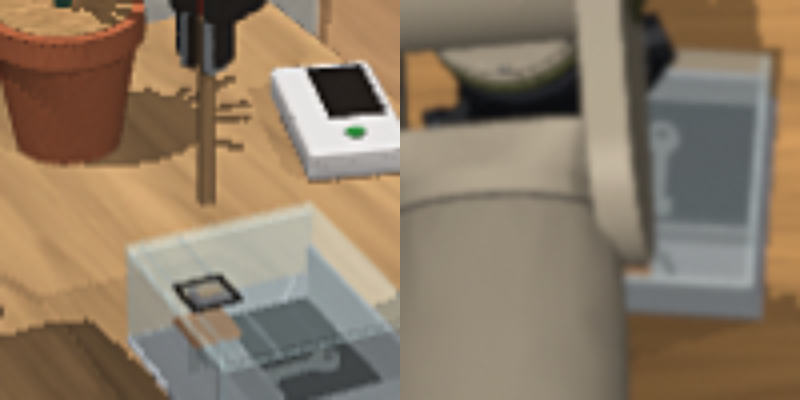

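The side view shows the foot at (296.3,140.8), above the hole at (297.2,163.3). That is within about 1 px of the expected alignment, and I'll add a 1 mm shift. I'm lowering it just into the hole first and checking the force.

Request:
{"op": "drive_tool", "data": {
  "series": [
    [[0.001, 0.001, 0.01], 0, 0],
    [[0.001, 0.001, 0.025], 0, 0],
    [[0.001, 0.001, 0.04], 0, 0],
    [[0.001, 0.001, 0.053], 0, 0],
    [[0.001, 0.001, 0.062], 0, 0],
    [[0.001, 0.001, 0.068], 0, 0],
    [[0.001, 0.001, 0.073], 0, 0],
    [[0.001, 0.001, 0.077], 0, 0],
    [[0.001, 0.001, 0.08], 0, 0],
    [[0.001, 0.001, 0.083], 0, 0],
    [[0.001, 0.001, 0.085], 0, 0],
    [[0.001, 0.001, 0.085], 0, 0]
  ]
}}

```text
time_s: 7.65
position: [0.5863, 0.1727, 0.1761]
tool_rot: [[0.907, 0.422, -0.0], [0.422, -0.907, -0.0], [-0.0, -0.0, -1.0]]
ft_force: [-0.1, -0.1, 0.3]
grip_width: 0.0104
gripper_force: 39.0
```

Run:
```python
from h import *
x=get('side');c=proj(x,[[.585,.173,.085]])[0].astype(int);print(c)
save(x,'f2.png',(c[0]-40,c[1]-40,c[0]+60,c[1]+45),6)
```

```text
[295 163]
```

View pics/f2.png

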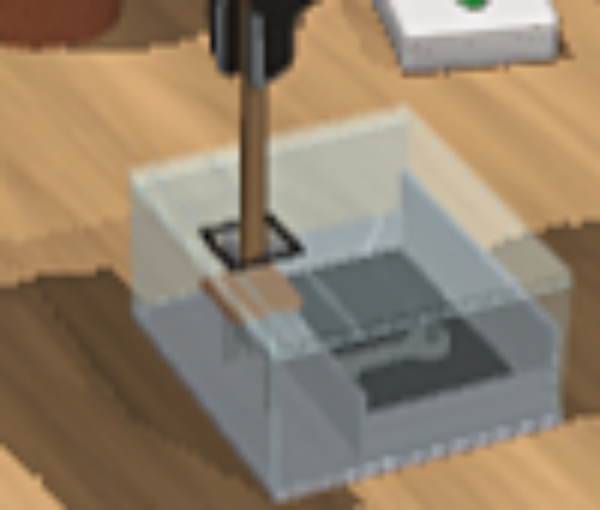

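The dowel has entered the hole with no force, foot at about (297,167) inside the black frame. Now I push.

Request:
{"op": "drive_tool", "data": {
  "series": [
    [[0, 0, 0.004], 0, 0],
    [[0, 0, 0.008], 0, 0],
    [[0, 0, 0.012], 0, 0],
    [[0, 0, 0.015], 0, 0],
    [[0, 0, 0.018], 0, 0],
    [[0, 0, 0.02], 0, 0],
    [[0, 0, 0.022], 0, 0],
    [[0, 0, 0.024], 0, 0],
    [[0, 0, 0.026], 0, 0],
    [[0, 0, 0.027], 0, 0],
    [[0, 0, 0.027], 0, 0],
    [[0, 0, 0.027], 0, 0],
    [[0, 0, 0.027], 0, 0],
    [[0, 0, 0.027], 0, 0]
  ],
  "newtons": 50
}}

```text
time_s: 9.1
position: [0.5865, 0.1728, 0.15]
tool_rot: [[0.907, 0.422, 0.001], [0.422, -0.907, 0.0], [0.001, 0.0, -1.0]]
ft_force: [-2.5, 0.6, 5.5]
grip_width: 0.0102
gripper_force: 49.3
```

Run:
```python
from h import *
x=get('side');c=proj(x,[[.585,.173,.085]])[0].astype(int);print(env.observe()['ft_force'])
save(x,'f3.png',(c[0]-40,c[1]-40,c[0]+60,c[1]+45),5)
```

```text
[-1.40928754  0.31646054  4.36617488]
```

View pics/f3.png

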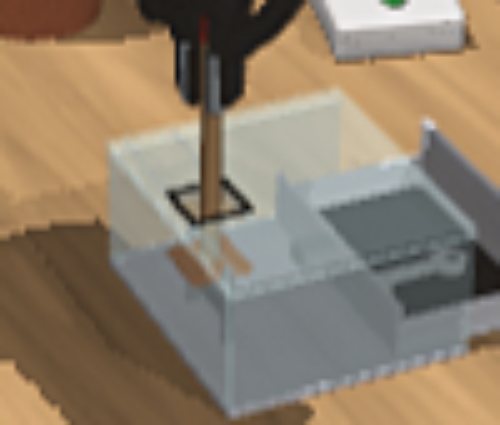

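The tray has sprung out; its front is now beyond the box's far side in the crop. I lift out and carry the dowel above the cup.

Request:
{"op": "drive_tool", "data": {
  "series": [
    [[0, 0, -0.005], 0, 0],
    [[0, 0, -0.02], 0, 0],
    [[0, 0, -0.04], 0, 0],
    [[0, 0, -0.065], 0, 0],
    [[0, 0, -0.09], 0, 0],
    [[0, 0, -0.11], 0, 0],
    [[0, 0, -0.11], 0, 0],
    [[-0.002, -0.007, -0.11], 0, 0],
    [[-0.006, -0.02, -0.11], 0, 0],
    [[-0.013, -0.043, -0.11], 0, 0],
    [[-0.021, -0.07, -0.11], 0, 0],
    [[-0.03, -0.1, -0.11], 0, 0],
    [[-0.039, -0.13, -0.11], 0, 0],
    [[-0.048, -0.16, -0.11], 0, 0],
    [[-0.057, -0.19, -0.11], 0, 0],
    [[-0.064, -0.214, -0.11], 0, 0],
    [[-0.069, -0.23, -0.11], 0, 0],
    [[-0.071, -0.237, -0.11], 0, 0],
    [[-0.071, -0.237, -0.11], 0, 0],
    [[-0.071, -0.237, -0.11], 0, 0]
  ]
}}

```text
time_s: 11.15
position: [0.4224, 0.3571, 0.2591]
tool_rot: [[0.907, 0.422, -0.0], [0.422, -0.907, -0.0], [-0.0, 0.0, -1.0]]
ft_force: [-0.1, -0.4, -0.4]
grip_width: 0.0102
gripper_force: 49.0
```

Run:
```python
from h import *
x=get('side');p=np.array(env.observe()['position']);f=p-[0,0,.101];c=proj(x,[f])[0]
print(p,'foot pred',c,'cup rim centre',proj(x,[[.422,.358,.09]])[0]);c=c.astype(int)
a,b=max(c[0]-60,0),max(c[1]-60,0);print(a,b);save(x,'p1.png',(a,b,c[0]+60,c[1]+80),4)
```

```text
[0.42260498 0.35696421 0.25909593] foot pred [215.4804445  125.71442137] cup rim centre [217.11446708 146.22756056]
155 65
```

View pics/p1.png

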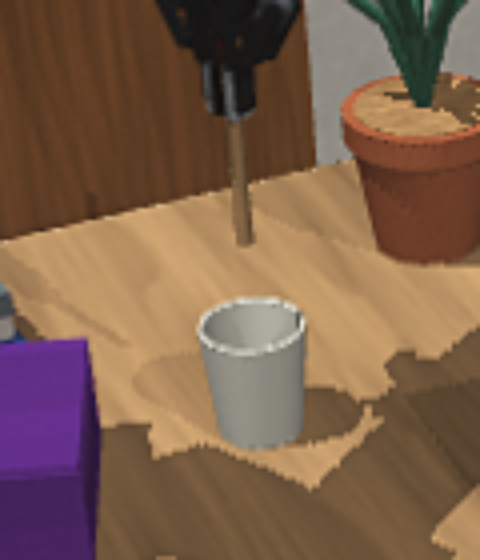

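The dowel's foot is at (215.8,125.8), above the cup, whose rim centre is at (218.3,146.3). That matches the prediction, so I'm lowering it.

Request:
{"op": "drive_tool", "data": {
  "series": [
    [[0, 0, 0.01], 0, 0],
    [[0, 0, 0.03], 0, 0],
    [[0, 0, 0.05], 0, 0],
    [[0, 0, 0.068], 0, 0],
    [[0, 0, 0.084], 0, 0],
    [[0, 0, 0.1], 0, 0],
    [[0, 0, 0.113], 0, 0],
    [[0, 0, 0.124], 0, 0],
    [[0, 0, 0.132], 0, 0],
    [[0, 0, 0.138], 0, 0],
    [[0, 0, 0.142], 0, 0],
    [[0, 0, 0.145], 0, 0],
    [[0, 0, 0.147], 0, 0],
    [[0, 0, 0.147], 0, 0],
    [[0, 0, 0.147], 0, 0]
  ]
}}

```text
time_s: 12.7
position: [0.4221, 0.3577, 0.1126]
tool_rot: [[0.906, 0.422, 0.0], [0.422, -0.906, 0.0], [0.001, -0.0, -1.0]]
ft_force: [-0.2, -0.3, -0.2]
grip_width: 0.01
gripper_force: 49.0
```

Request:
{"op": "drive_tool", "data": {
  "series": [
    [[0, 0, 0], 0, 0.02],
    [[0, 0, 0], 0, 0.03],
    [[0, 0, 0], 0, 0.045],
    [[0, 0, 0], 0, 0.06],
    [[0, 0, 0], 0, 0.085],
    [[0, 0, 0], 0, 0.085],
    [[0, 0, 0], 0, 0.085],
    [[0, 0, 0], 0, 0.085],
    [[0, 0, 0], 0, 0.085],
    [[0, 0, 0], 0, 0.085],
    [[0, 0, -0.01], 0, 0.085],
    [[0, 0, -0.025], 0, 0.085],
    [[0, 0, -0.04], 0, 0.085],
    [[0, 0, -0.06], 0, 0.085],
    [[0, 0, -0.08], 0, 0.085],
    [[0, 0, -0.1], 0, 0.085],
    [[0, 0, -0.12], 0, 0.085],
    [[0, 0, -0.14], 0, 0.085],
    [[0, 0, -0.15], 0, 0.085],
    [[0, 0, -0.15], 0, 0.085]
  ]
}}

```text
time_s: 14.7
position: [0.4223, 0.3577, 0.2638]
tool_rot: [[0.907, 0.422, 0.003], [0.422, -0.907, 0.001], [0.003, -0.0, -1.0]]
ft_force: [-0.2, -0.2, -0.8]
grip_width: 0.085
gripper_force: 0.0
```

Run:
```python
from h import *
x=get('side');save(x,'e1.png',(150,60,380,260),3.4)
```

```text
(no output)
```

View pics/e1.png

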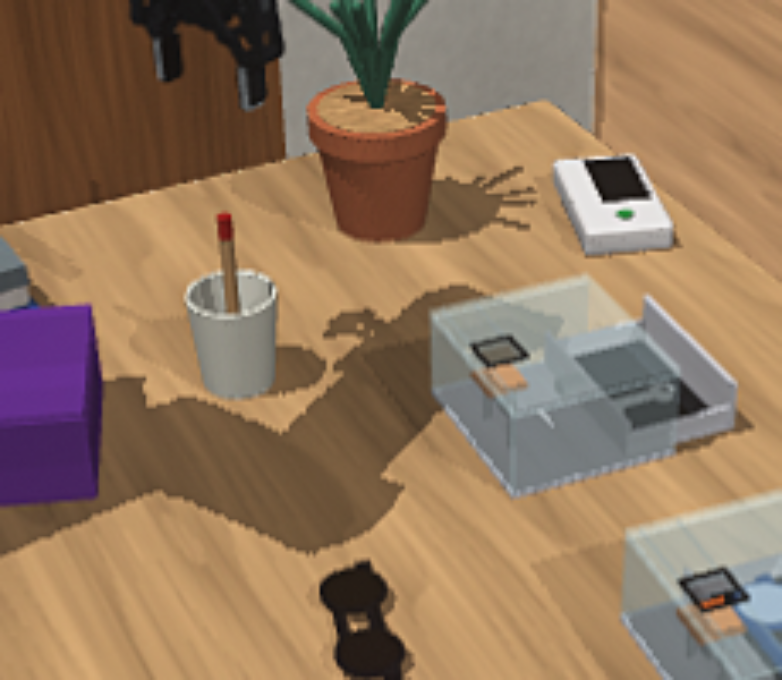

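The dowel stands in the upright cup, red end at about (216,127), and the key tray is out. The gripper is clear. I'll let things settle for a moment and hand in.

Request:
{"op": "drive_tool", "data": {
  "series": [
    [[0, 0, -0.01], 0, 0.085],
    [[0, 0, -0.01], 0, 0.085],
    [[0, 0, -0.01], 0, 0.085],
    [[0, 0, -0.01], 0, 0.085],
    [[0, 0, -0.01], 0, 0.085],
    [[0, 0, -0.01], 0, 0.085],
    [[0, 0, -0.01], 0, 0.085],
    [[0, 0, -0.01], 0, 0.085],
    [[0, 0, -0.01], 0, 0.085],
    [[0, 0, -0.01], 0, 0.085]
  ]
}}

```text
time_s: 15.75
position: [0.422, 0.3576, 0.2723]
tool_rot: [[0.907, 0.422, 0.0], [0.422, -0.907, 0.0], [0.0, -0.0, -1.0]]
ft_force: [0.5, 0.4, -1.1]
grip_width: 0.0853
gripper_force: 0.0
```

```bash
python3 -c "
from rig import env
print(env.close_job())"
```

```text
the job is handed in; nothing more can be done
None
```

The job is handed in at about 16 s: the key tray is out and the dowel is released foot-down in the upright cup; I never touched the sunglasses box, though only part of it was in the last picture, and the hand-in gave no verdict.

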